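# Load a brass blank into the stamping die and latch the hold-down

### The arm

A 6-joint arm with a two-finger parallel gripper is mounted at the origin on the work surface. World frame = base frame: x ahead of the robot, y to its left, z up, the work surface at z = 0. Lengths are in m, angles in degrees, forces in N, time in s.
With the tool pointing down it reaches from about 0.25 to 0.725 m from the base axis. Payload 9.7 kg.
Tool frame: the origin (TCP) lies midway between the tips of the shut fingers; the grasp point (between the pads) lies 19 mm behind it; z points along the fingers, y is the line along which they close (so a half turn about z gives the same grasp; the last joint's range is limited). The gripper opens to 85 mm and grips with 20 to 120 N. Pads are 22 mm wide; open, the fingers measure 114 mm over their backs; the gripper's body (76 mm by 85 mm) begins 54 mm behind the grasp point. The pads swing forward as they close: fully open they stand 13 mm farther back than shut.
Start: joints at [-75.459, 4.979, 10.078, 95.1, 0, 90], TCP at [0.138, -0.532, 0.231] pointing down, gripper open.
Joint ranges: [-179.16, 179.16], [-48.56, 103.87], [-65.8, 70.77], [-126.05, 130.52], [-82.76, 87.17], [-180, 180]. Speed limits (degrees/s): [127.2, 127.2, 147.25, 180, 180, 180].

### API

Orientations are given as [roll, pitch, yaw] about the fixed x, y, z axes, in that order (R = Rz(yaw) Ry(pitch) Rx(roll)).
In Python, from workcell import bot gives the robot as it stands. The module is installed in compiled form; this text tells all that it offers.
- The arm moves only by the tool send_rows, never from a script. Its argument "moves" is one flat list of numbers, 7 for each row, row after row: the shift along the world's x, y, z normalised to -1 to 1, where 1 is 0.025 m, then the turn, a rotation vector about the world's x, y, z normalised to -1 to 1, where 1 is 0.15 rad, then the closure, from -1 (fully open) to 1 (shut), so that 0 is half open. A call has 1 to 8 rows; each row shifts and turns the commanded pose from where the row before left it; what a row does not reach is not made up. A row lasts 1/8 s, in which the tool goes at most 62.5 mm and 10.7 degrees, less where a joint would pass 70% of its speed; a pose out of reach is approached as far as the arm can. A call with a number of a shift or a turn outside -1 to 1 is refused whole. A call with a gripper value outside its range is refused whole. The fingers move at their own pace and stop on an object; "squeeze" is the grip in N (left out, the last holds). Time passes only in rows, so rows that do not move let the fingers close. It gives the time, the measured TCP pose, the force, the opening and the grip force at its end, in the units of the state.
- bot.get_obs(): the state, without advancing time (a new reading comes with each control period).
- bot.camera(name): name is "scene" or "top" or "wrist"; returns a dict with "color" (420x560x3 uint8, red, green, blue), "camera_matrix" (3x3 intrinsics, pixels), "R" (3x3) and "t" (3): a world point X has camera coordinates R X + t. Camera axes: x right, y down, z forward; pixel columns grow to the right and rows downward; lengths in m; the calibration is good to about 2 mm. The wrist camera is an equidistant fisheye: a pixel r from the principal point sees the ray r / f radians off the axis. A picture is of the moment at which its call begins. There is no depth.
- bot.job_done(): hands the job in; it is judged then, once.
Trained networks look in the newest picture that a camera, given by its name, has taken for a name from the list of things; names that differ only in an ending like _2 or _b are one class to them, and where a whole thing is asked for, a point or a joint stands for the part that bears it (a point fixed in the world has none). Each returns a list of dicts, best first, with "p" (0 to 1); they miss things now and then, are a little off and sometimes report something else, mostly with a low value. They report only what shows in the picture. A call takes as long as a camera call. They do not tell look-alikes from the thing itself.
- bot.boxes_of(camera, query): "extent" ([left, top, right, bottom] in pixels, round what is visible of it).
- bot.trace(camera, query): "region" (420x560 bool, what is visible of it) and "extent" ([left, top, right, bottom] in pixels, round what is visible of it).
- bot.landmark_of(camera, query): "pixel" ([column, row] in pixels: a listed point, or the origin of a listed thing).
The state is a dict: "time": time; "q": joint angles; "qd": joint speeds; "joint_efforts": joint torques, N m; "ee_pos": TCP position; "tcp_rot": TCP orientation; "wrist_force": force on the tool from outside, world axes, zero at the start; "torque": the same for the moment, N m; "opening": finger opening in m; "grasp_force": force on a finger pad.
Only numpy, scipy, OpenCV 4.12 (cv2) and the standard library are available. Lean on these libraries where they do the work, as an engineer would, in place of code of your own. Each camera call takes 0.05 s, during which the arm holds its last target. There are 200 camera calls.

### The job

Take the square brass blank out of its rack slot and lay it flat on the cork mat, letting go of it there. Then pick it up again by its edges, set it flat and fully home in the square cavity of the die, let go, and push the red lever down until it catches and stays down by itself. Leave the other two blanks in their slots and the brush alone.

Things in the scene. Friction and masses are not known exactly. Their poses are not given: they have to be found in the camera images.
- blank: square brass-coloured blank, 50 x 50 x 10 mm, about 0.21 kg, edges rounded 1 mm; at the start it stands on edge in a rack slot. Origin: middle of the edge face that is lowest at the start. Its x axis is normal to the plate (the 10 mm thickness), y and z run along its 50 mm sides; z is up at the start. Either broad face may end up on top, at any of the four square turns
- blank_center (a point): centre of the brass blank's volume, same axes as the blank
- steel_blank: dark steel square blank, 50 x 50 x 10 mm, standing on edge in another slot; not wanted. Origin and axes as for the brass blank
- disc: copper round blank, 50 mm diameter, 10 mm thick, standing on edge in the remaining slot; not wanted. Origin at its lowest point at the start, x along its thickness
- rack: fixed wooden rack, 180 (x) x 80 (y) x 24 mm high, origin at the centre of its underside. Three slots 60 mm apart along its x, each 11.2 mm (x) x 54 mm (y), 18 mm deep; blanks in them stand 6 mm above the table and show 32 mm above the rack. Which blank is in which slot varies
- mat: fixed cork mat, 130 (x) x 120 (y) x 4 mm, origin at the centre of its underside
- die: fixed die block, blue on a dark base, 140 (x) x 120 (y) mm, rim 24 mm above the table; origin at the centre of its underside, below the cavity's middle. A 36 mm wide finger trench runs through the cavity along the die's x to both ends of the block, floor 10 mm above the table: fingers closing along the die's x can hold the blank by two facing edges while seating it
- cavity (a point): centre of the floor of the die's square cavity, 16 mm above the table, axes as the die's. The cavity is 51.6 mm wide, 8 mm deep, its sides along the die's x and y, with a 2 mm chamfer at the rim. The seated blank's centre is 5 mm above this point, its upper face 2 mm above the rim
- lever (a joint): angle of the red-handled lever on the die's +y side, pointing to the die's +y: 0 up (rest, 40 degrees above level), 0.8 fully down. A spring pushes it up until about 0.7; beyond, it snaps over centre and stays at 0.8. Needs up to 9 N on the handle. Hinge line: along the die's x, 80 mm from the cavity's centre, 42 mm above the table
- handle (a point): middle of the upper face of the red handle (26 mm wide, 40 mm along the lever, 14 mm thick), 90 mm from the hinge line; it moves with the lever, from about 105 mm above the table (lever up) to about 40 mm (down)
- brush: small bench brush, about 170 mm long, lying on the table beyond the mat; leave it. Origin at its middle underside
- jaw: yellow hold-down plate on the die's +y side, 32 mm wide, top 35 mm above the table with two lugs to 47 mm; its edge is 28 mm from the cavity's centre when drawn back. Pushing the lever slides it 11 mm over the edge of the seated blank (2 mm gap above it). Its origin is the die's origin, moving with it
Things that resemble listed ones, but are neither listed nor needed, are in the scene too. Several things have the shape of the mat; the one meant has the colours described above.

How it is judged:
By the outcome, as a careful person would: the job done as asked, in the order asked, and still so for the second after the job is handed in, with the robot touching nothing.
It also fails if it takes over 72 s, if anything falls off the work surface, if the arm or the gripper's body presses on something with over 40 N, if the wrist force passes 120 N, or if a joint passes its speed limit or range.

## Working session

There is one attempt and no reset: what is moved stays moved. The work goes in short steps, Python scripts to look and compute and a tool call to move; the robot and the scene stay as the last step left them, time stands still between calls to the robot, and variables do not carry over. Pictures are saved under pics/ and viewed, at most 12 in all, crops included, and the job is handed in when it is done.

Besides the shell and the picture viewer there is one more tool, called by a JSON object that holds its "api" and its "payload". send_rows: Moves the arm, as the interface text tells. Its arguments: {"type":"object","properties":{"moves":{"type":"array"},"squeeze":{"type":"number"}},"required":["moves"]}

```bash
mkdir -p pics; cat > h.py <<'E'
import numpy as np, cv2
from workcell import bot
def pt(c,px,z):
    K,R,t=map(np.array,(c["camera_matrix"],c["R"],c["t"]))
    d=np.linalg.inv(K)@np.array([px[0],px[1],1.]); 
    if c.get("fish"):
        v=np.array([(px[0]-K[0,2])/K[0,0],(px[1]-K[1,2])/K[1,1]]);r=np.hypot(*v);d=np.array([*(v/max(r,1e-9)*np.sin(r)),np.cos(r)])
    o=-R.T@t; w=R.T@d; return o+w*(z-o[2])/w[2]
def cam(n):
    c=bot.camera(n); c["fish"]=n=="wrist"; return c
def save(c,f): cv2.imwrite("pics/"+f,c["color"][:,:,::-1])
E
python3 - <<'E'
from h import *
o=bot.get_obs(); print({k:np.round(v,3).tolist() for k,v in o.items()})
a=cam("top");b=cam("scene")
im=np.hstack([a["color"],b["color"]]); 
im=np.vstack([a["color"],b["color"]])
cv2.imwrite("pics/a.png",a["color"][:,:,::-1]);cv2.imwrite("pics/b.png",b["color"][:,:,::-1])
Z=dict(blank=.006,steel_blank=.006,disc=.006,rack=0,mat=0,die=0,cavity=.016,handle=.105,brush=0,blank_center=.031)
for n,c in(("top",a),("scene",b)):
    for q,z in Z.items():
        for r in bot.landmark_of(n,q)[:4]:
            print(n,q,round(r["p"],2),np.round(r["pixel"]),np.round(pt(c,r["pixel"],z),3))
E
```

```text
{'time': 0.0, 'q': [-75.459, 5.01, 10.036, 95.099, 0.0, 89.999], 'qd': [-0.023, 0.075, 0.034, 0.157, -0.047, -0.023], 'joint_efforts': [-0.001, -52.038, 46.481, 0.016, -0.0, 0.0], 'ee_pos': [0.138, -0.532, 0.231], 'tcp_rot': [-179.927, -0.0, 14.543], 'wrist_force': [-0.333, 0.405, 0.832], 'torque': [-0.016, -0.008, 0.013], 'grasp_force': 0.0, 'opening': 0.086}
top blank 0.7 [400. 226.] [ 0.536 -0.307  0.006]
top steel_blank 0.68 [393. 201.] [ 0.592 -0.295  0.006]
top steel_blank 0.68 [208. 214.] [0.564 0.107 0.006]
top disc 0.57 [404. 252.] [ 0.48  -0.313  0.006]
top rack 0.83 [398. 226.] [ 0.537 -0.305  0.   ]
top mat 0.68 [284. 319.] [ 0.342 -0.055  0.   ]
top die 0.59 [208. 212.] [0.571 0.107 0.   ]
top cavity 0.71 [206. 212.] [0.568 0.109 0.016]
top handle 0.7 [132. 193.] [0.592 0.247 0.105]
top brush 0.81 [280. 127.] [ 0.762 -0.051  0.   ]
top blank_center 0.74 [404. 228.] [ 0.53  -0.308  0.031]
scene steel_blank 0.7 [121. 300.] [ 0.595 -0.293  0.006]
scene disc 0.93 [ 98. 265.] [ 0.487 -0.316  0.006]
scene rack 0.68 [109. 282.] [ 0.536 -0.305  0.   ]
scene mat 0.68 [208. 198.] [ 0.346 -0.052  0.   ]
scene mat 0.6 [246. 253.] [ 0.564 -0.047  0.   ]
scene die 0.83 [316. 238.] [0.577 0.103 0.   ]
scene cavity 0.96 [319. 227.] [0.566 0.115 0.016]
scene handle 0.64 [318. 237.] [0.689 0.034 0.105]
scene handle 0.58 [390. 182.] [0.594 0.257 0.105]
scene brush 0.89 [291. 323.] [ 0.759 -0.048  0.   ]
scene blank_center 0.83 [105. 269.] [ 0.535 -0.306  0.031]
```

View pics/a.png

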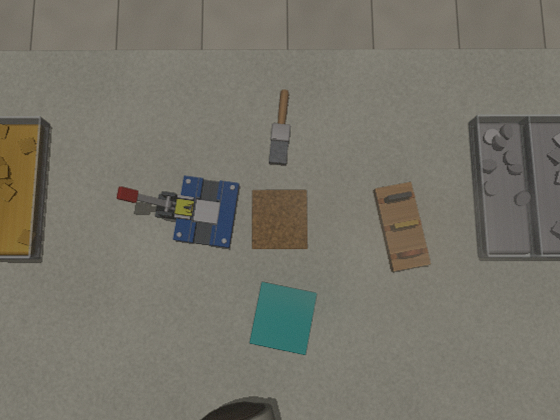

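View pics/b.png

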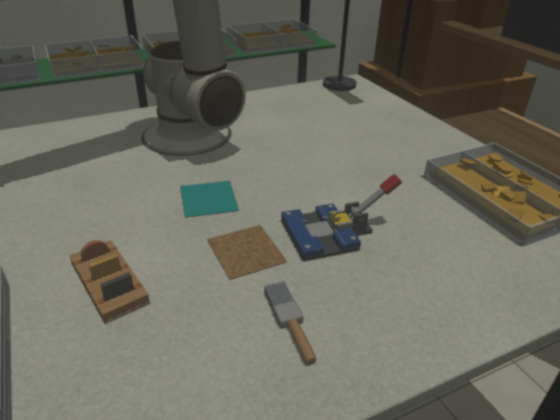

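Top view: the rack is at (402,226), with steel at (398,197), brass at (404,225) and copper disc at (410,252). There are two mat-shaped things: teal at (284,319) and cork at (279,219). The cork one is brown, so it is the mat. The die is at (207,212), with the lever handle at (127,194). I'll confirm this in a crop and measure the orientations.

```bash
python3 - <<'E'
from h import *
c=cam("top")
cr=c["color"][170:365,100:440,::-1]
cv2.imwrite("pics/c.png",cv2.resize(cr,None,fx=2.3,fy=2.3,interpolation=cv2.INTER_CUBIC))
for q,z in (("rack",.024),("mat",.004),("die",.02),("blank",.056),("handle",.1),("jaw",.035)):
    for r in bot.trace("top",q)[:3]:
        m=r["region"].astype(np.uint8); rc=cv2.minAreaRect(cv2.findNonZero(m))
        B=np.array([pt(c,p,z)[:2] for p in cv2.boxPoints(rc)])
        e=B[1]-B[0];f=B[2]-B[1]
        print(q,round(r["p"],2),np.round(r["extent"]),"ctr",B.mean(0).round(3),"len",np.hypot(*e).round(3),np.hypot(*f).round(3),"ang",np.degrees([np.arctan2(e[1],e[0]),np.arctan2(f[1],f[0])]).round(1))
E
```

```text
rack 0.63 [388. 191. 410. 203.] ctr [ 0.598 -0.301] len 0.058 0.014 ang [ -79.5 -172.5]
rack 0.61 [372. 183. 430. 268.] ctr [ 0.536 -0.306] len 0.088 0.181 ang [ -77.4 -170.5]
mat 0.94 [250. 284. 319. 354.] ctr [ 0.345 -0.054] len 0.131 0.122 ang [ -11.5 -101.4]
mat 0.76 [252. 190. 308. 250.] ctr [ 0.554 -0.048] len 0.125 0.131 ang [-90.2 179. ]
die 0.97 [118. 176. 239. 246.] ctr [0.578 0.175] len 0.143 0.259 ang [ -5.4 -98.5]
die 0.62 [251. 190. 307. 249.] ctr [ 0.55  -0.047] len 0.123 0.127 ang [-90.2 179. ]
die 0.59 [268.  88. 292. 165.] ctr [ 0.757 -0.052] len 0.17 0.042 ang [ -5.8 -96.2]
blank 0.54 [117. 174. 239. 247.] ctr [0.572 0.169] len 0.141 0.252 ang [ -5.4 -98.5]
blank 0.44 [391. 218. 420. 229.] ctr [ 0.534 -0.304] len 0.058 0.013 ang [ -78.9 -171.8]
handle 0.89 [119. 185. 170. 205.] ctr [0.583 0.224] len 0.026 0.108 ang [  -9.8 -102.8]
jaw 0.7 [173. 199. 194. 216.] ctr [0.576 0.154] len 0.036 0.032 ang [ -90.2 -178.8]
jaw 0.29 [116. 173. 239. 247.] ctr [0.576 0.172] len 0.141 0.256 ang [ -5.4 -98.5]
```

View pics/c.png

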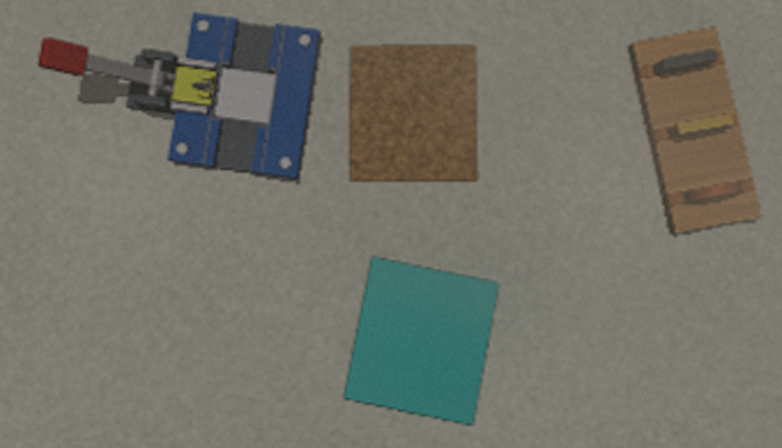

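The crop confirms it: the cork mat is the brown one, at crop (413,112); the teal one is at (421,340). Brass is in the rack's middle slot, at crop (704,126). I'll move above the rack.

{"api": "send_rows", "payload": {"moves": [0.99,0.56,-0.1,0,0,-0.05,-1,0.99,0.56,-0.1,0,0,-0.05,-1,0.99,0.56,-0.1,0,0,-0.05,-1,0.99,0.56,-0.1,0,0,-0.05,-1,0.99,0.56,-0.1,0,0,-0.05,-1,0.99,0.56,-0.1,0,0,-0.05,-1,0.99,0.56,-0.1,0,0,-0.05,-1,0.99,0.56,-0.1,0,0,-0.05,-1]}}

```text
time: 2.45
ee_pos: [0.3369, -0.4199, 0.2113]
tcp_rot: [180.0, -0.0, 11.1]
wrist_force: [0.1, 0.2, 0.7]
opening: 0.086
grasp_force: 0.0
```

{"api": "send_rows", "payload": {"moves": [0.99,0.56,-0.1,0,0,0,-1,0.99,0.56,-0.1,0,0,0,-1,0.99,0.56,-0.1,0,0,0,-1,0.99,0.56,-0.1,0,0,0,-1,0.99,0.56,-0.1,0,0,0,-1,0.99,0.56,-0.1,0,0,0,-1,0.99,0.56,-0.1,0,0,0,-1,0.99,0.56,-0.1,0,0,0,-1]}}

```text
time: 3.45
ee_pos: [0.5349, -0.3078, 0.1912]
tcp_rot: [-180.0, -0.0, 11.1]
wrist_force: [-0.6, -1.0, 0.1]
opening: 0.0856
grasp_force: 0.0
```

```bash
cat >> h.py <<'E'
def st():
    o=bot.get_obs(); print({k:np.round(o[k],4 if k!="q" else 1).tolist() for k in("time","q","ee_pos","tcp_rot","wrist_force","opening","grasp_force")})
E
python3 - <<'E'
from h import *
st(); c=cam("wrist"); save(c,"d.png")
for q,z in (("blank",.006),("blank_center",.031),("rack",0),("steel_blank",.006),("disc",.006)):
    for r in bot.landmark_of("wrist",q)[:3]: print(q,round(r["p"],2),np.round(r["pixel"]),pt(c,r["pixel"],z).round(4))
for r in bot.trace("wrist","blank")[:3]:
    cn=max(cv2.findContours(r["region"].astype(np.uint8),0,2)[0],key=cv2.contourArea)
    P=np.array([pt(c,p[0],.056)[:2] for p in cn],np.float32); rc=cv2.minAreaRect(P); print(round(r["p"],2),rc,r["extent"])
E
```

```text
{'time': 3.45, 'q': [-29.9, 13.7, 15.5, 91.8, 0.0, 139.0], 'ee_pos': [0.5349, -0.3078, 0.1912], 'tcp_rot': [-179.9991, -0.0014, 11.1026], 'wrist_force': [-0.5659, -0.9907, 0.064], 'opening': 0.0856, 'grasp_force': 0.0}
blank 0.66 [278. 179.] [ 0.5388 -0.3027  0.006 ]
blank_center 0.95 [281. 190.] [ 0.5341 -0.3072  0.031 ]
rack 0.91 [280. 180.] [ 0.5368 -0.3058  0.    ]
steel_blank 0.61 [280. 126.] [ 0.5923 -0.295   0.006 ]
disc 0.86 [278. 237.] [ 0.4765 -0.3151  0.006 ]
0.79 ((0.5394878387451172, -0.30426332354545593), (0.016320496797561646, 0.047812070697546005), 11.1621732711792) [250.9, 178.7, 307.2, 199.2]
```

View pics/d.png

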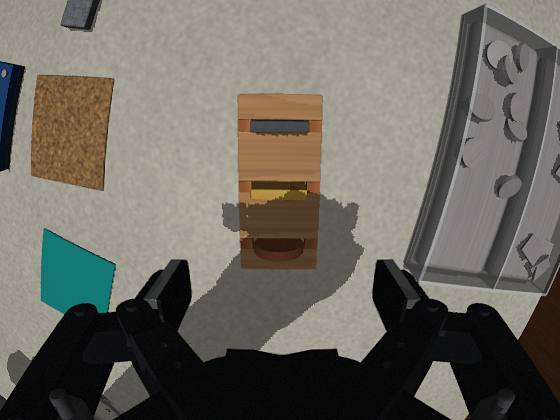

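The wrist view shows the rack straight ahead: steel at (280,127), brass in the middle slot at (279,190), the disc at (278,245) and the cork mat at (72,130). The tool's yaw matches the rack. I'll go down and grip the brass blank by its two upright edges.

{"api": "send_rows", "payload": {"moves": [0.04,0.06,-0.95,0,0,0,-1,0,0,-0.95,0,0,0,-1,0,0,-0.95,0,0,0,-1,0,0,-0.95,0,0,0,-1,0,0,-0.95,0,0,0,-1,0,0,-0.95,0,0,0,-1,0,0,-0.45,0,0,0,-1,0,0,-0.4,0,0,0,-1]}}

```text
time: 4.8
ee_pos: [0.535, -0.3073, 0.0277]
tcp_rot: [180.0, -0.0, 11.1]
wrist_force: [-0.6, 0.6, -0.5]
opening: 0.0851
grasp_force: 0.0
```

{"api": "send_rows", "payload": {"moves": [0,0,0,0,0,0,1,0,0,0,0,0,0,1,0,0,0,0,0,0,1,0,0,0,0,0,0,1,0,0,0,0,0,0,1,0,0,0,0,0,0,1], "squeeze": 60}}

```text
time: 5.55
ee_pos: [0.5356, -0.307, 0.0288]
tcp_rot: [180.0, -0.1, 11.1]
wrist_force: [-2.1, 1.6, 5.2]
opening: 0.0485
grasp_force: 63.2
```

{"api": "send_rows", "payload": {"moves": [0,0,0.3,0,0,0,1,0,0,0.6,0,0,0,1,0,0,0.9,0,0,0,1,0,0,0.9,0,0,0,1,0,0,0.9,0,0,0,1,0,0,0.9,0,0,0,1,0,0,0,0,0,0,1]}}

```text
time: 6.42
ee_pos: [0.5359, -0.3074, 0.1427]
tcp_rot: [179.8, -0.2, 11.1]
wrist_force: [0.7, -0.9, -3.0]
opening: 0.0486
grasp_force: 62.6
```

```bash
python3 - <<'E'
from h import *
st(); c=cam("wrist"); save(c,"e.png")
E
```

```text
{'time': 6.425, 'q': [-29.8, 13.2, 9.6, 86.1, -0.0, 139.1], 'ee_pos': [0.5359, -0.3074, 0.1427], 'tcp_rot': [179.8494, -0.1605, 11.1032], 'wrist_force': [0.6746, -0.8502, -2.9733], 'opening': 0.0486, 'grasp_force': 62.6379}
```

View pics/e.png

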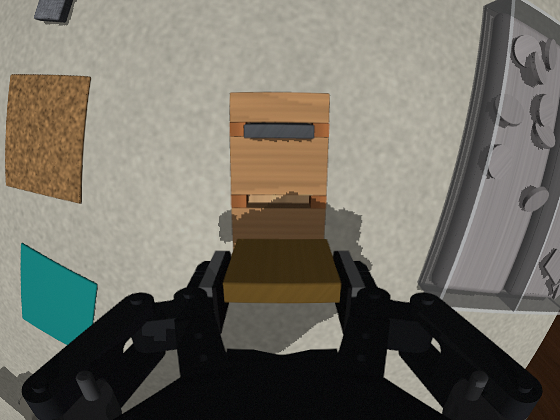

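The view shows the blank held squarely between the fingers, at (282,270), with the middle slot empty at (278,202). Next I'll move to the cork mat, tilting 60° on the way.

{"api": "send_rows", "payload": {"moves": [0.1,0.95,0,0,0,0,1,0.1,0.95,0,0,0,0,1,0.1,0.95,0,0,0,0,1,0.1,0.95,0,0.166,-0.857,0,1,0.1,0.95,0,0.166,-0.857,0,1,0.1,0.95,0,0.166,-0.857,0,1,0.1,0.95,0,0.166,-0.857,0,1,0.1,0.95,0,0.166,-0.857,0,1]}}

```text
time: 7.48
ee_pos: [0.5546, -0.1146, 0.1395]
tcp_rot: [180.0, -37.7, 11.2]
wrist_force: [0.6, 0.2, -2.6]
opening: 0.0487
grasp_force: 62.8
```

{"api": "send_rows", "payload": {"moves": [0.1,0.95,0,0.166,-0.857,0,1,0.1,0.95,-0.4,0.166,-0.857,0,1,0.1,0.95,-0.8,0.166,-0.857,0,1,0,0,-0.9,0,0,0,1,0,0,-0.8,0,0,0,1,0,0,-0.3,0,0,0,1,0,0,0,0,0,0,1]}}

```text
time: 8.35
ee_pos: [0.5646, -0.0459, 0.0602]
tcp_rot: [-180.0, -59.7, 11.1]
wrist_force: [1.0, -0.7, -3.1]
opening: 0.0487
grasp_force: 62.9
```

```bash
python3 - <<'E'
from h import *
st(); c=cam("scene"); 
cv2.imwrite("pics/f.png",cv2.resize(c["color"][130:310,150:430,::-1],None,fx=2.8,fy=2.8,interpolation=cv2.INTER_CUBIC))
E
```

```text
{'time': 8.35, 'q': [-16.1, -38.6, -65.8, 6.1, 23.3, 165.4], 'ee_pos': [0.5646, -0.0459, 0.0602], 'tcp_rot': [-179.9912, -59.7123, 11.1489], 'wrist_force': [1.0224, -0.6506, -3.1421], 'opening': 0.0487, 'grasp_force': 62.8701}
```

View pics/f.png

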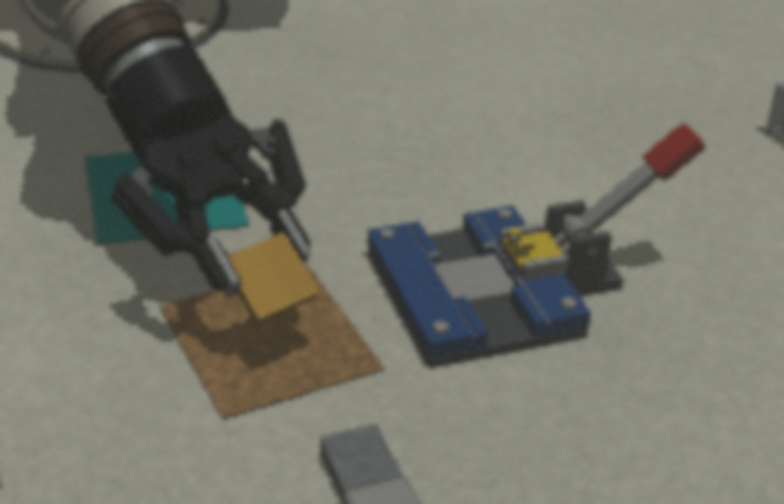

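The crop shows the blank tilted over the cork mat at crop (275,275), still held, with the die and lever to its right. Joint 3 is at its limit, so I'll move out a little and reduce the tilt before lowering.

{"api": "send_rows", "payload": {"moves": [0.4,0.05,0,-0.08,0.4,0,1,0.4,0.05,-0.2,-0.08,0.4,0,1,0,0,-0.5,0,0,0,1,0,0,-0.4,0,0,0,1,0,0,-0.2,0,0,0,1,0,0,0,0,0,0,1]}}

```text
time: 9.15
ee_pos: [0.5844, -0.0442, 0.0278]
tcp_rot: [179.9, -52.8, 11.2]
wrist_force: [0.5, -0.1, -2.7]
opening: 0.0484
grasp_force: 62.8
```

```bash
python3 - <<'E'
from h import *
st()
E
```

```text
{'time': 9.15, 'q': [-13.6, -28.8, -59.7, 9.0, 19.4, 164.4], 'ee_pos': [0.5844, -0.0442, 0.0278], 'tcp_rot': [179.9023, -52.7569, 11.1766], 'wrist_force': [0.4528, -0.0563, -2.7201], 'opening': 0.0484, 'grasp_force': 62.8464}
```

{"api": "send_rows", "payload": {"moves": [0,0,-0.08,0,0,0,1,0,0,-0.08,0,0,0,1,0,0,-0.06,0,0,0,1,0,0,0,0,0,0,1]}}

```text
time: 9.65
ee_pos: [0.5852, -0.0442, 0.0235]
tcp_rot: [179.8, -52.8, 11.2]
wrist_force: [-0.2, -0.5, -2.0]
opening: 0.0486
grasp_force: 62.8
```

{"api": "send_rows", "payload": {"moves": [0,0,-0.06,0,0,0,1,0,0,-0.06,0,0,0,1,0,0,0,0,0,0,1]}}

```text
time: 10.02
ee_pos: [0.5855, -0.0442, 0.0212]
tcp_rot: [179.8, -52.9, 11.3]
wrist_force: [-0.7, 0.8, -0.5]
opening: 0.0484
grasp_force: 63.3
```

{"api": "send_rows", "payload": {"moves": [0,0,0,0,0,0,-1,0,0,0,0,0,0,-1,0,0,0,0,0,0,-1,0,0,0,0,0,0,-1,0,0,0.5,0,0,0,-1,0,0,0.9,0,0,0,-1,0,0,0.9,0,0,0,-1,0,0,0.9,-0.16,0.85,0,-1]}}

```text
time: 11.02
ee_pos: [0.5823, -0.0441, 0.0983]
tcp_rot: [-179.9, -45.0, 11.0]
wrist_force: [1.0, -0.8, -0.3]
opening: 0.0853
grasp_force: 0.0
```

{"api": "send_rows", "payload": {"moves": [-0.1,0,0.8,-0.16,0.85,0,-1,-0.1,0,0.6,-0.16,0.85,0,-1,-0.1,0,0.4,-0.16,0.85,0,-1,-0.1,0,0,-0.16,0.85,0,-1,-0.1,0,0,-0.16,0.85,0,-1,-0.1,0,0,-0.03,0.18,0,-1,0,0,0,0,0,0,-1]}}

```text
time: 11.9
ee_pos: [0.5703, -0.0441, 0.1457]
tcp_rot: [-179.7, -6.7, 11.0]
wrist_force: [0.7, 0.1, 0.2]
opening: 0.0853
grasp_force: 0.0
```

```bash
cat >> h.py <<'E'
def rect(n,c,q,z,k=2):
    for r in bot.trace(n,q)[:k]:
        cn=max(cv2.findContours(r["region"].astype(np.uint8),0,cv2.CHAIN_APPROX_NONE)[0],key=cv2.contourArea)
        P=np.array([pt(c,p[0],z)[:2] for p in cn],np.float32); rc=cv2.minAreaRect(P); print(q,round(r["p"],2),np.round(rc[0],4),np.round(rc[1],4),round(rc[2],1),np.round(r["extent"]))
E
python3 - <<'E'
from h import *
st(); c=cam("wrist"); save(c,"g.png")
rect("wrist",c,"blank",.014);rect("wrist",c,"mat",.004)
for q,z in (("blank_center",.009),("cavity",.016),("die",0)):
    for r in bot.landmark_of("wrist",q)[:3]: print(q,round(r["p"],2),np.round(r["pixel"]),pt(c,r["pixel"],z).round(4))
E
```

```text
{'time': 11.9, 'q': [-5.5, 0.6, -4.3, 78.8, 2.2, 163.6], 'ee_pos': [0.5703, -0.0441, 0.1457], 'tcp_rot': [-179.691, -6.724, 11.0264], 'wrist_force': [0.6578, 0.1365, 0.2154], 'opening': 0.0853, 'grasp_force': 0.0}
blank 0.9 [ 0.5757 -0.0458] [0.0503 0.0499] 11.1 [257. 176. 314. 237.]
blank 0.19 [0.571 0.171] [0.0429 0.0366] 82.2 [ 57. 151.  93. 193.]
mat 0.6 [ 0.4102 -0.0085] [0.0161 0.0296] 47.9 [211. 342. 235. 356.]
blank_center 0.92 [286. 210.] [ 0.5734 -0.0463  0.009 ]
cavity 0.9 [120. 184.] [0.5682 0.113  0.016 ]
cavity 0.17 [285. 176.] [ 0.6039 -0.0392  0.016 ]
die 0.75 [130. 184.] [0.5679 0.109  0.    ]
```

View pics/g.png

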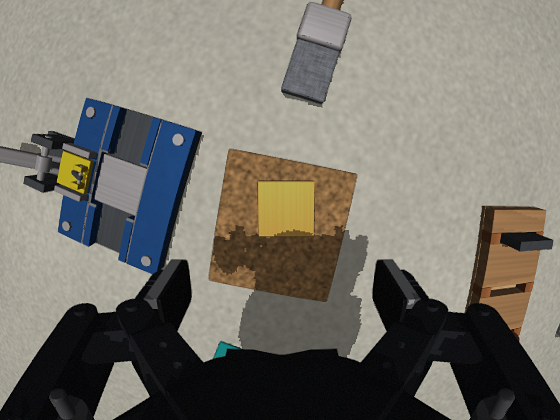

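The view shows the blank lying flat on the cork mat at (286,208). It measures 50.3 x 49.9 mm at (0.576, -0.046) with yaw 11°, and it has been let go. The die is at (122,184). I'll turn the tool 90° and grip the other pair of edges.

{"api": "send_rows", "payload": {"moves": [0.2,-0.08,0,-0.15,0.765,0,-1,0,0,-0.3,0,0,1,-1,0,0,-0.3,0,0,1,-1,0,0,-0.3,0,0,1,-1,0,0,-0.3,0,0,1,-1,0,0,-0.3,0,0,1,-1,0,0,-0.3,0,0,1,-1,0,0,-0.3,0,0,1,-1]}}

```text
time: 13.2
ee_pos: [0.575, -0.0463, 0.0932]
tcp_rot: [-179.8, 0.0, 71.4]
wrist_force: [-0.2, 1.3, -0.6]
opening: 0.0854
grasp_force: 0.0
```

{"api": "send_rows", "payload": {"moves": [0,0,-0.4,0,0,1,-1,0,0,-0.4,0,0,1,-1,0,0,-0.4,0,0,1,-1,0,0,-0.4,0,0,0.47,-1,0,0,0,0,0,0,-1,0,0,0,0,0,0,-1]}}

```text
time: 13.95
ee_pos: [0.5753, -0.0463, 0.0538]
tcp_rot: [-179.8, 0.1, 100.9]
wrist_force: [1.5, 0.3, 0.1]
opening: 0.0857
grasp_force: 0.0
```

```bash
python3 - <<'E'
from h import *
st(); c=cam("wrist")
rect("wrist",c,"blank",.014,1)
E
```

```text
{'time': 13.95, 'q': [-4.5, 9.2, -5.0, 76.1, -0.1, 74.6], 'ee_pos': [0.5753, -0.0463, 0.0538], 'tcp_rot': [-179.7686, 0.0549, 100.9009], 'wrist_force': [1.4733, 0.2964, 0.0578], 'opening': 0.0857, 'grasp_force': 0.0}
blank 0.69 [ 0.5751 -0.0447] [0.0503 0.0515] 11.0 [240. 192. 323. 272.]
```

{"api": "send_rows", "payload": {"moves": [0,0.03,-0.8,0,0,0,-1,0,0,-0.7,0,0,0,-1,0,0,-0.35,0,0,0,-1,0,0,-0.17,0,0,0,-1,0,0,0,0,0,0,-1]}}

```text
time: 14.68
ee_pos: [0.5752, -0.0455, 0.0027]
tcp_rot: [-179.7, 0.0, 101.0]
wrist_force: [-0.2, -0.1, 0.0]
opening: 0.0854
grasp_force: 0.0
```

{"api": "send_rows", "payload": {"moves": [0,0,0,0,0,0,1,0,0,0,0,0,0,1,0,0,0,0,0,0,1,0,0,0,0,0,0,1,0,0,0,0,0,0,1,0,0,0,0,0,0,1], "squeeze": 60}}

```text
time: 15.42
ee_pos: [0.5757, -0.0455, 0.0036]
tcp_rot: [-179.8, 0.1, 101.0]
wrist_force: [-1.7, -0.0, 5.6]
opening: 0.0481
grasp_force: 62.8
```

{"api": "send_rows", "payload": {"moves": [0,0,0.4,0,0,0,1,0,0,0.9,0,0,0,1,0,0,0.9,0,0,-0.5,1,0,0,0.9,0,0,-0.5,1,0,0.4,0.5,0,0,-0.5,1,0,0.4,0.2,0,0,-0.5,1,0,0,0,0,0,-0.5,1,0,0,0,0,0,0,1]}}

```text
time: 16.42
ee_pos: [0.5751, -0.0253, 0.0978]
tcp_rot: [-179.7, 0.0, 79.6]
wrist_force: [-0.0, -0.0, -2.0]
opening: 0.0479
grasp_force: 62.5
```

```bash
python3 - <<'E'
from h import *
st(); c=cam("wrist"); save(c,"i.png"); save(cam("top"),"j.png")
for q,z in (("cavity",.016),("die",0),("handle",.105),("blank_center",.1)):
    for r in bot.landmark_of("wrist",q)[:2]: print(q,round(r["p"],2),np.round(r["pixel"],1),pt(c,r["pixel"],z).round(4))
rect("wrist",c,"die",.024,1); rect("wrist",c,"jaw",.035,1)
E
```

```text
{'time': 16.425, 'q': [-2.5, 8.2, -1.1, 80.9, -0.0, 97.9], 'ee_pos': [0.5751, -0.0253, 0.0978], 'tcp_rot': [-179.7083, 0.0441, 79.5559], 'wrist_force': [-0.0129, -0.0163, -1.9823], 'opening': 0.0479, 'grasp_force': 62.4575}
cavity 0.69 [235.9  25.5] [0.5684 0.1137 0.016 ]
die 0.92 [242.3  33.9] [ 0.5704  0.1108 -0.    ]
blank_center 0.56 [283.6 271.8] [ 0.5757 -0.0277  0.1   ]
die 0.93 [0.5663 0.0967] [0.09   0.1405] 81.3 [138.   2. 344. 120.]
```

View pics/i.png

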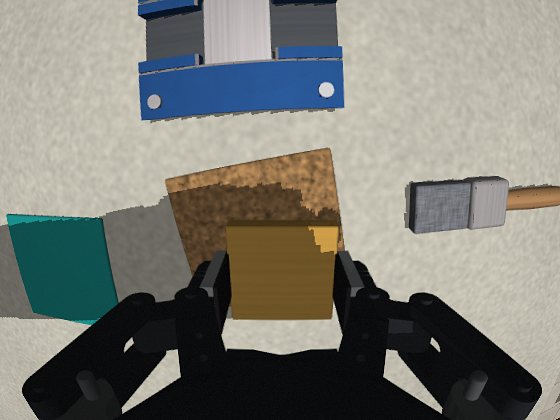

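The view shows the blank held flat at (283,270) and the die ahead, with near bolts at (153,101) and (326,90) and the cavity's white floor at (237,30). I'll move in until all four die bolts show, then measure cavity centre and yaw from them and the blank's own offset in the grip.

{"api": "send_rows", "payload": {"moves": [0,0.7,0.2,0,0,0,1,-0.1,0.8,0.2,0,0,0,1,-0.1,0.7,0,0,0,0,1,0,0,0,0,0,0,1,0,0,0,0,0,0,1]}}

```text
time: 17.45
ee_pos: [0.5701, 0.0299, 0.1075]
tcp_rot: [-179.7, 0.1, 79.6]
wrist_force: [-0.2, 0.4, -2.9]
opening: 0.0482
grasp_force: 62.4
```

```bash
python3 - <<'E'
from h import *
st(); c=cam("wrist"); im=c["color"]; o=bot.get_obs()
g=cv2.cvtColor(im,cv2.COLOR_RGB2HSV)
def comps(m,lo,hi):
    n,l,s,ce=cv2.connectedComponentsWithStats(m.astype(np.uint8)); 
    return [(s[i],ce[i],l==i) for i in range(1,n) if lo<s[i][4]<hi]
w=(g[...,1]<40)&(g[...,2]>140); 
bl=cv2.dilate(((g[...,0]>105)&(g[...,0]<125)&(g[...,1]>140)).astype(np.uint8),np.ones((9,9)))>0
print("bolts")
for s,ce,_ in comps(w&bl,40,600):print(s,ce.round(1),pt(c,ce,.024).round(4))
print("white")
for s,ce,m in comps(w,1500,20000):
    print(s,ce.round(1))
    cn=max(cv2.findContours(m.astype(np.uint8),0,1)[0],key=cv2.contourArea)
    P=np.array([pt(c,p[0],.016)[:2] for p in cn],np.float32); print(cv2.minAreaRect(P))
z=o["ee_pos"][2]+.0054+.005
r=bot.trace("wrist","blank")[0]; print("blank",r["p"],r["extent"])
y=(g[...,0]>12)&(g[...,0]<32)&(g[...,1]>110)&r["region"]
cn=max(cv2.findContours(r["region"].astype(np.uint8),0,1)[0],key=cv2.contourArea)
P=np.array([pt(c,p[0],z)[:2] for p in cn]); a=np.radians(o["tcp_rot"][2])
L=(P-o["ee_pos"][:2])@np.array([[np.cos(a),-np.sin(a)],[np.sin(a),np.cos(a)]])*1000
print("tool-frame blank top outline x,y ranges mm",np.percentile(L,[0,2,50,98,100],axis=0).round(1))
for q,zz in (("cavity",.016),("die",0)):
    for r in bot.landmark_of("wrist",q)[:1]: print(q,round(r["p"],2),np.round(r["pixel"],1),pt(c,r["pixel"],zz).round(4))
cv2.imwrite("pics/k.png",cv2.resize(im[:330,90:470,::-1],None,fx=1.8,fy=1.8,interpolation=cv2.INTER_CUBIC))
E
```

```text
{'time': 17.45, 'q': [3.0, 7.5, -0.9, 81.9, 0.0, 103.4], 'ee_pos': [0.5701, 0.0299, 0.1075], 'tcp_rot': [-179.7105, 0.057, 79.5603], 'wrist_force': [-0.2224, 0.3795, -2.9026], 'opening': 0.0482, 'grasp_force': 62.4465}
bolts
[282  13  10  42 298] [286.4  33.8] [0.5962 0.1561 0.024 ]
[291  13  71  67 502] [342.4  32. ] [0.6349 0.1518 0.024 ]
[334  25  14  14 136] [340.3  31.2] [0.6335 0.1525 0.024 ]
[167  36  13  13 125] [173.1  41.9] [0.5169 0.1693 0.024 ]
[245  67  14   4  49] [252.1  68.7] [0.5686 0.1358 0.024 ]
[261  66  18   4  61] [270.4  67.7] [0.581 0.134 0.024]
[226  68  14  16  73] [230.6  72.4] [0.5536 0.1364 0.024 ]
[161 129  17  65 280] [165.  160.4] [0.4929 0.0855 0.024 ]
[205 130  71  14 162] [235.6 140. ] [0.5478 0.0889 0.024 ]
[278 136  23   4  44] [288.6 138.3] [0.5844 0.0831 0.024 ]
[337 161  14  14 139] [343.8 167.3] [0.6195 0.0562 0.024 ]
[175 168  13  13 121] [181.4 174.2] [0.503  0.0728 0.024 ]
[353 257  23  26 131] [365.9 266.4] [ 0.6277 -0.0255  0.024 ]
[397 289  33  13 138] [412.9 293.8] [ 0.6678 -0.0621  0.024 ]
[432 293  17  13  62] [441.4 297.7] [ 0.6962 -
[... 678 characters left out ...]
69 -0.2126  0.024 ]
[537 392   7  11  46] [540.9 398.1] [ 0.9032 -0.3334  0.024 ]
[122 394  12  20  71] [126.9 404.4] [ 0.3449 -0.1733  0.024 ]
white
[ 226   66   67   73 4553] [259.3 102.1]
((0.5683621764183044, 0.11232045292854309), (0.05169543996453285, 0.046374205499887466), 81.57514953613281)
[   0  331   65   89 3485] [ 21.9 368.3]
((0.11147956550121307, -0.1846110224723816), (0.42296963930130005, 0.09443029016256332), 41.53907012939453)
blank 0.72 [222.7, 215.9, 337.5, 320.2]
tool-frame blank top outline x,y ranges mm [[-24.9 -24.9]
 [-24.7 -24.6]
 [  4.4   0.1]
 [ 27.7  24.9]
 [ 28.   25.1]]
cavity 0.8 [257.8 103.4] [0.5674 0.1113 0.016 ]
die 0.73 [260.6 103.6] [0.5683 0.1115 0.    ]
```

View pics/k.png

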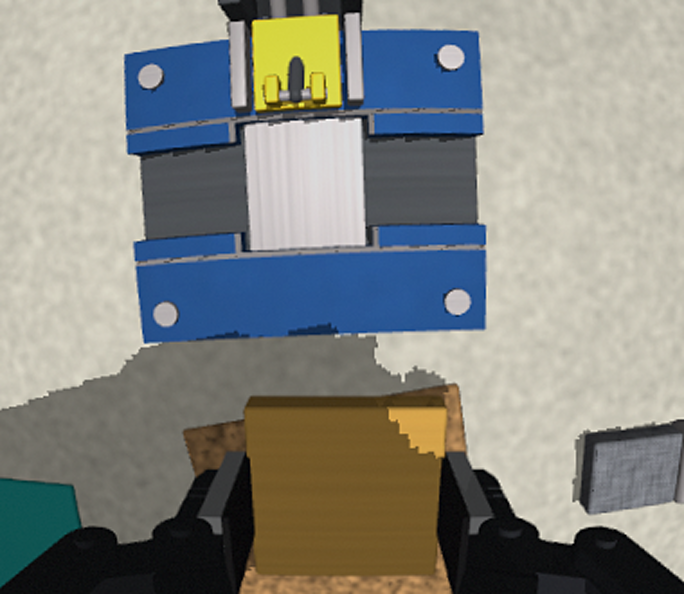

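The crop shows all four bolts and the cavity floor at crop (305,183), with the blank held flat at (345,490). From the bolts, the cavity centre is (0.568, 0.1125) and the die's yaw is -8.2°. Bolt spacing of 118 x 98 mm fits the block. The blank sits centred on the TCP to within 0.3 mm.

{"api": "send_rows", "payload": {"moves": [-0.02,0.83,0,0,0,0.06,1,-0.02,0.83,0,0,0,0.06,1,-0.02,0.83,-0.4,0,0,0.07,1,-0.02,0.81,-0.6,0,0,0.07,1,0,0,-0.8,0,0,0,1,0,0,-0.7,0,0,0,1,0,0,-0.2,0,0,0,1,0,0,0,0,0,0,1]}}

```text
time: 18.65
ee_pos: [0.5681, 0.112, 0.0398]
tcp_rot: [-179.7, 0.1, 81.7]
wrist_force: [0.6, 0.1, -2.4]
opening: 0.0482
grasp_force: 62.4
```

```bash
python3 - <<'E'
from h import *
st()
E
```

```text
{'time': 18.65, 'q': [11.1, 9.9, -5.7, 74.7, 0.1, 109.4], 'ee_pos': [0.5681, 0.112, 0.0398], 'tcp_rot': [-179.6845, 0.0552, 81.7389], 'wrist_force': [0.5697, 0.0582, -2.4342], 'opening': 0.0482, 'grasp_force': 62.4405}
```

{"api": "send_rows", "payload": {"moves": [0,0.02,-0.5,0,0,0,1,0,0,-0.15,0,0,0,1,0,0,-0.1,0,0,0,1,0,0,-0.08,0,0,0,1,0,0,0,0,0,0,1], "squeeze": 40}}

```text
time: 19.27
ee_pos: [0.5682, 0.1126, 0.0194]
tcp_rot: [-179.7, 0.0, 81.7]
wrist_force: [0.4, 0.2, -2.3]
opening: 0.0477
grasp_force: 62.4
```

{"api": "send_rows", "payload": {"moves": [0,0,-0.06,0,0,0,1,0,0,-0.06,0,0,0,1,0,0,-0.05,0,0,0,1,0,0,0,0,0,0,1]}}

```text
time: 19.77
ee_pos: [0.5682, 0.1126, 0.0156]
tcp_rot: [-179.7, 0.0, 81.8]
wrist_force: [-2.4, -0.3, 3.3]
opening: 0.0481
grasp_force: 63.0
```

{"api": "send_rows", "payload": {"moves": [0,0,-0.02,0,0,0,1,0,0,0,0,0,0,-1,0,0,0,0,0,0,-1,0,0,0,0,0,0,-1,0,0,0,0,0,0,-1,0,0,0.6,0,0,0,-1,0,0,0.9,0,0,0,-1,0,0,0.9,0,0,0,-1]}}

```text
time: 20.78
ee_pos: [0.5684, 0.1126, 0.0764]
tcp_rot: [-179.8, 0.0, 81.8]
wrist_force: [-0.6, 0.1, -0.0]
opening: 0.0855
grasp_force: 0.0
```

{"api": "send_rows", "payload": {"moves": [-0.1,-0.8,0.9,0,0,0,-1,-0.1,-0.8,0.4,0,0,0,-1,0,-0.8,0.1,0,0,0,-1,0,0,0,0,0,0,-1]}}

```text
time: 21.28
ee_pos: [0.5631, 0.0509, 0.1093]
tcp_rot: [-179.7, 0.1, 81.6]
wrist_force: [0.1, -0.6, -1.1]
opening: 0.0857
grasp_force: 0.0
```

```bash
python3 - <<'E'
from h import *
st(); c=cam("wrist"); im=c["color"]
rect("wrist",c,"blank",.026,2)
for q,z in (("handle",.105),("blank_center",.021)):
    for r in bot.landmark_of("wrist",q)[:2]: print(q,round(r["p"],2),np.round(r["pixel"],1),pt(c,r["pixel"],z).round(4))
t=cam("top"); 
for r in bot.landmark_of("top","handle")[:2]: print("top",round(r["p"],2),np.round(r["pixel"],1),pt(t,r["pixel"],.105).round(4))
cv2.imwrite("pics/l.png",cv2.resize(im[:330,90:470,::-1],None,fx=1.8,fy=1.8,interpolation=cv2.INTER_CUBIC))
E
```

```text
{'time': 21.275, 'q': [5.2, 6.7, -1.5, 82.1, 0.0, 103.5], 'ee_pos': [0.5631, 0.0509, 0.1093], 'tcp_rot': [-179.6916, 0.0563, 81.626], 'wrist_force': [0.1305, -0.573, -1.0718], 'opening': 0.0857, 'grasp_force': 0.0}
blank 0.89 [0.5686 0.112 ] [0.0505 0.0506] 82.1 [241.  90. 313. 166.]
blank_center 0.73 [279.7 129.7] [0.5701 0.1112 0.021 ]
blank_center 0.43 [485.6 270.3] [ 0.742  -0.0334  0.021 ]
top 0.8 [129.5 192.4] [0.593 0.252 0.105]
```

View pics/l.png

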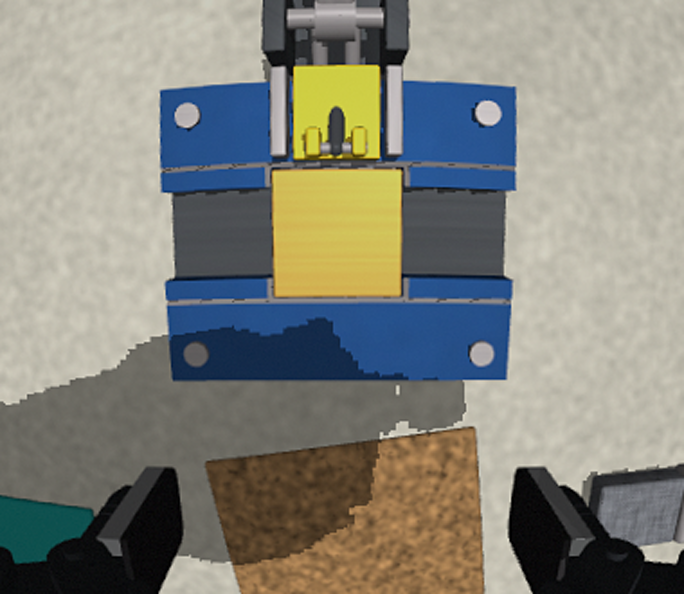

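The crop shows the blank flat in the cavity at crop (337,232). It measures 50.5 mm at the seated height, centred at (0.5686, 0.112), with the jaw still drawn back. Next I'll shut the fingers and go above the lever handle. The geometry gives about (0.589, 0.256, 0.105) for it; the network says (0.593, 0.252).

{"api": "send_rows", "payload": {"moves": [0,0,0.8,0,0,0,1,0.06,0.5,0.8,0,0,0,1,0.12,0.95,0,0,0,0,1,0.12,0.95,0,0,0,0,1,0.12,0.95,0,0,0,0,1,0.12,0.95,0,0,0,0,1,0.12,0.95,0,0,0,0,1,0.12,0.95,0,0,0,0,1]}}

```text
time: 22.58
ee_pos: [0.5828, 0.2091, 0.1496]
tcp_rot: [-179.7, 0.0, 81.8]
wrist_force: [0.2, -0.4, 0.6]
opening: 0.0001
grasp_force: 0.0
```

{"api": "send_rows", "payload": {"moves": [0.12,0.9,0,0,0,0,1,0.12,0.9,0,0,0,0,1,0.02,0.24,-0.4,0,0,0,1,0,0,-0.5,0,0,0,1,0,0,0,0,0,0,1]}}

```text
time: 23.2
ee_pos: [0.5885, 0.2576, 0.1253]
tcp_rot: [-179.6, 0.1, 81.7]
wrist_force: [0.1, -0.4, 0.4]
opening: 0.0
grasp_force: 0.0
```

```bash
python3 - <<'E'
from h import *
st()
c=cam("scene"); r=bot.trace("scene","handle"); print(r[0]["extent"] if r else None)
K,R,t=map(np.array,(c["camera_matrix"],c["R"],c["t"]))
for X in (bot.get_obs()["ee_pos"],(.5888,.2556,.105)):
    p=K@(R@np.array(X)+t); print(p[:2]/p[2])
E
```

```text
{'time': 23.2, 'q': [23.6, 17.4, 12.7, 85.7, 0.1, 121.9], 'ee_pos': [0.5885, 0.2576, 0.1253], 'tcp_rot': [-179.5836, 0.1361, 81.7191], 'wrist_force': [0.1336, -0.3539, 0.3759], 'opening': 0.0, 'grasp_force': 0.0}
[351.2, 175.4, 401.7, 217.2]
[390.84270213 171.04999016]
[388.18913484 180.63131438]
```

{"api": "send_rows", "payload": {"moves": [0,0,-0.4,0,0,0,1,0.01,0.08,-0.4,0,0,0,1,0.03,0.24,-0.48,0,0,0,1,0.04,0.28,-0.56,0,0,0,1,0.03,0.2,-0.6,0,0,0,1,0,0,0,0,0,0,1]}}

```text
time: 24.05
ee_pos: [0.5916, 0.279, 0.065]
tcp_rot: [-179.7, 0.1, 81.8]
wrist_force: [-0.4, 0.7, 4.1]
opening: -0.0001
grasp_force: 1.6
```

{"api": "send_rows", "payload": {"moves": [0.01,0.06,-0.4,0,0,0,1,0.01,0.06,-0.3,0,0,0,1,0,0,-0.2,0,0,0,1,0,0,-0.08,0,0,0,1,0,0,0,0,0,0,1]}}

```text
time: 24.68
ee_pos: [0.5925, 0.2814, 0.0415]
tcp_rot: [-179.7, 0.1, 81.7]
wrist_force: [0.2, -0.5, -0.1]
opening: 0.0001
grasp_force: 0.0
```

{"api": "send_rows", "payload": {"moves": [0,0,-0.08,0,0,0,1,0,0,-0.04,0,0,0,1,0,0,0,0,0,0,1]}}

```text
time: 25.05
ee_pos: [0.5928, 0.2816, 0.0404]
tcp_rot: [-179.8, -0.0, 81.7]
wrist_force: [-3.1, -1.5, 9.2]
opening: -0.0001
grasp_force: 4.6
```

The tip met the stop at 40 mm, the fully-down height. I'll retreat and check that it stays.

{"api": "send_rows", "payload": {"moves": [0,0,0.5,0,0,0,1,0,0,0.9,0,0,0,1,0,0,0.9,0,0,0,1,0,0,0.9,0,0,0,1,0,0,0.9,0,0,0,1,-0.9,-0.6,0,0,0,0,1,-0.9,-0.6,0,0,0,0,1,-0.9,-0.6,0,0,0,0,1]}}

```text
time: 26.05
ee_pos: [0.5244, 0.2362, 0.1417]
tcp_rot: [-179.7, 0.0, 81.7]
wrist_force: [-0.0, -0.6, 0.6]
opening: 0.0001
grasp_force: 0.0
```

{"api": "send_rows", "payload": {"moves": [-0.9,-0.9,0,0,0,0,1,-0.9,-0.9,0,0,0,0,1,-0.9,-0.9,0,0,0,0,1,-0.9,-0.9,0,0,0,0,1,0,0,0,0,0,0,1,0,0,0,0,0,0,1,0,0,0,0,0,0,1]}}

```text
time: 26.92
ee_pos: [0.4355, 0.1471, 0.1412]
tcp_rot: [-179.7, 0.0, 81.8]
wrist_force: [-0.1, -0.7, -0.8]
opening: 0.0002
grasp_force: 0.0
```

```bash
python3 - <<'E'
from h import *
st()
c=cam("scene");t=cam("top")
for n,k in(("scene",c),("top",t)):
    for q,z in(("handle",.04),("blank_center",.021)):
        for r in bot.landmark_of(n,q)[:1]: print(n,q,round(r["p"],2),np.round(r["pixel"]),pt(k,r["pixel"],z).round(3))
A=cv2.resize(c["color"][150:300,250:430],None,fx=2.2,fy=2.2,interpolation=3)
B=cv2.resize(t["color"][160:260,110:250],None,fx=2.8,fy=3.3,interpolation=3)
cv2.imwrite("pics/m.png",np.hstack([A,B])[:,:,::-1])
E
```

```text
{'time': 26.925, 'q': [18.6, -8.0, -12.6, 85.7, 0.1, 116.8], 'ee_pos': [0.4355, 0.1471, 0.1412], 'tcp_rot': [-179.7187, 0.0384, 81.7742], 'wrist_force': [-0.1121, -0.7086, -0.8094], 'opening': 0.0002, 'grasp_force': 0.0}
scene blank_center 0.94 [317. 227.] [0.57  0.108 0.021]
top handle 0.88 [127. 198.] [0.593 0.274 0.04 ]
top blank_center 0.6 [210. 209.] [0.572 0.101 0.021]
```

View pics/m.png

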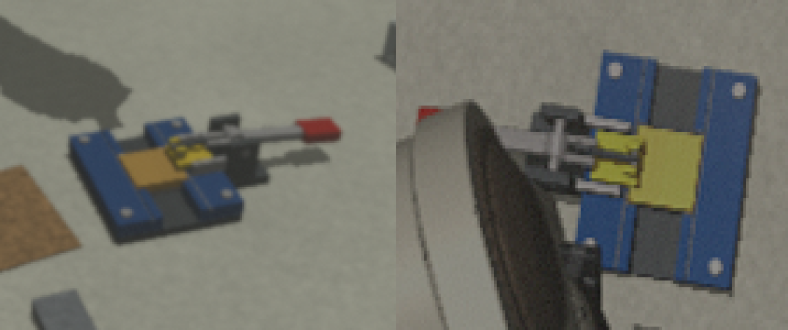

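The view shows the lever level and staying down, with the red handle at (320,130). The jaw has slid over the edge of the seated blank at (150,168), and the robot is clear.

```bash
python3 -c "
from workcell import bot
print(bot.job_done())"
```

```text
the job is handed in; nothing more can be done
None
```

I laid the brass blank on the cork mat and let go, then seated it flat in the die cavity. The red lever is latched down by itself, and the job was handed in at about 27 s.

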